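# Level support: round pillars on stepped risers

## Task

Set up the level four-point support: stand the four round steel pillars upright on the four square riser blocks, one on each, inside the scribed circle, choosing the riser for each pillar so that all four tops come out at the same height (the tallest pillar on the lowest riser, and so on to the shortest on the highest). Do not drop or tip over a pillar, and leave the hexagonal pillar and the square block where they stand.

Things in the scene. Friction and masses are not known exactly. Their poses are not given: they have to be found in the camera images.
- pillar_80: Plain round steel support pillar, 36 mm diameter, 80 mm tall, flat ends, small dark bore mark in the top; about 0.5 kg. Loose; stands upright at the start; may stand anywhere among the other things. Origin: centre of its underside, z up.
- pillar_65: Plain round steel support pillar, 36 mm diameter, 65 mm tall, flat ends, small dark bore mark in the top; about 0.4 kg. Loose; stands upright at the start; may stand anywhere among the other things. Origin: centre of its underside, z up.
- pillar_50: Plain round steel support pillar, 36 mm diameter, 50 mm tall, flat ends, small dark bore mark in the top; about 0.3 kg. Loose; stands upright at the start; may stand anywhere among the other things. Origin: centre of its underside, z up.
- pillar_35: Plain round steel support pillar, 36 mm diameter, 35 mm tall, flat ends, small dark bore mark in the top; about 0.2 kg. Loose; stands upright at the start; may stand anywhere among the other things. Origin: centre of its underside, z up.
- riser_10: Square riser block of grey ground steel, fixed to the table, 76 x 76 mm, 10 mm high, flat top with a thin pale scribed circle of 60 mm diameter at its centre and a dark screw at each corner. Origin: centre of its underside, on the table; its top is 10 mm above the origin; z up.
- riser_25: Square riser block of grey ground steel, fixed to the table, 76 x 76 mm, 25 mm high, flat top with a thin pale scribed circle of 60 mm diameter at its centre and a dark screw at each corner. Origin: centre of its underside, on the table; its top is 25 mm above the origin; z up.
- riser_40: Square riser block of grey ground steel, fixed to the table, 76 x 76 mm, 40 mm high, flat top with a thin pale scribed circle of 60 mm diameter at its centre and a dark screw at each corner. Origin: centre of its underside, on the table; its top is 40 mm above the origin; z up.
- riser_55: Square riser block of grey ground steel, fixed to the table, 76 x 76 mm, 55 mm high, flat top with a thin pale scribed circle of 60 mm diameter at its centre and a dark screw at each corner. Origin: centre of its underside, on the table; its top is 55 mm above the origin; z up.
- hex_pillar: Hexagonal steel pillar, 36 mm across flats, 60 mm tall, not wanted: to be left where it stands. Loose; stands upright at the start; may stand anywhere among the other things. Origin: centre of its underside, z up.
- square_block: Square steel block, 36 x 36 mm, 45 mm tall, not wanted: to be left where it stands. Loose; stands upright at the start; may stand anywhere among the other things. Origin: centre of its underside, z up.
Things that resemble listed ones, but are neither listed nor needed, are in the scene too. What is shaped like the riser_25 but blue is not meant. What is shaped like the pillar_35 but yellow is not meant.

How it is judged:
By the outcome, as a careful person would: the job done as asked, in the order asked, and still so for the second after the job is handed in, with the robot touching nothing.
It also fails if it takes over 120 s, if anything falls off the work surface, if the arm or the gripper's body presses on something with over 40 N, if the wrist force passes 120 N, or if a joint passes its speed limit or range.

## Robot

A 7-joint arm with a two-finger parallel gripper is mounted at the origin on the work surface. World frame = base frame: x ahead of the robot, y to its left, z up, the work surface at z = 0. Lengths are in m, angles in rad, forces in N, time in s.
With the tool pointing down it reaches from about 0.4 to 0.875 m from the base axis. Payload 4.4 kg.
Tool frame: the origin (TCP) lies between the finger pads; the fingertips stand 8 mm ahead of it and the grasp point (between the pads) lies 11 mm behind it; z points along the fingers, y is the line along which they close (so a half turn about z gives the same grasp; the last joint's range is limited). The gripper opens to 85 mm and grips with 20 to 120 N. Pads are 22 mm wide; open, the fingers measure 114 mm over their backs; the gripper's body (76 mm by 85 mm) begins 54 mm behind the grasp point. The pads swing forward as they close: fully open they stand 13 mm farther back than shut.
Start: joints at [-1.363, 0.628, 0.038, 1.517, -0.027, 0.996, -0.02], TCP at [0.176, 0.626, 0.239] pointing down, gripper open.
Joint ranges: [-3.06, 3.06], [-0.37, 2.12], [-1.25, 1.32], [0.18, 2.47], [-1.1, 4.24], [0.23, 1.98], [-2.94, 2.94]. Speed limits (rad/s): [2.57, 2.57, 3.14, 3.14, 3.14, 3.14, 3.14].

## Interface

Orientations are given as a 3x3 rotation matrix whose columns are the frame's x, y, z axes.
In Python, from workcell import telemetry, eyes, job, spotter gives the robot as it stands.
- The arm moves only by the tool drive_tool, never from a script. Its argument "rows" is a list of rows, each a list of 5 numbers: the shift along the tool's x, y, z in cm, then the turn about the tool's z in rad, then the closure in counts, from 0 (fully open) to 255 (shut). A call has 1 to 12 rows; each row shifts and turns the commanded pose from where the row before left it, along the tool's axes as they then stand; what a row does not reach is not made up. A row lasts 1/10 s, in which the tool goes at most 50 mm and 8.59 degrees, less where a joint would pass 70% of its speed; a pose out of reach is approached as far as the arm can. A call is refused whole if a number of a shift passes 5 or a number of a turn 0.15, either way. A call with a gripper value outside its range is refused whole. The fingers move at their own pace and stop on an object; the grip force is fixed at half the most. Time passes only in rows, so rows that do not move let the fingers close. It gives the time, the measured TCP pose, the force, the opening and the grip force at its end, in the units of the state.
- telemetry.get_obs(): the state, without advancing time (a new reading comes with each control period).
- eyes.capture(name): name is "scene" or "top" or "wrist"; returns the picture (400x640x3 uint8, red, green, blue); there is no depth.
- eyes.camera_model(name): a dict with "fx", "fy", "cx", "cy" (pixels), "k1" (the pictures are not rectified: a ray, as slopes to the right and down, at radius r is drawn at 1 + k1 r^2 times it, then the intrinsics apply), "xyz" and "orientation" of the camera in the world. Camera axes: x right, y up, looking along -z (the intrinsics and any distortion apply to the point x, -y, -z); pixel columns grow to the right and rows downward; lengths in m; the calibration is good to about 2 mm. A picture is of the moment at which its call begins: read the wrist's pose just before it. camera_model takes no time and is no camera call; for the wrist camera it gives the pose at the moment of the call.
- job.finish_job(): hands the job in; it is judged then, once.
Trained networks look in the newest picture that a camera, given by its name, has taken for a name from the list of things; names that differ only in an ending like _2 or _b are one class to them, and where a whole thing is asked for, a point or a joint stands for the part that bears it (a point fixed in the world has none). Each returns a list of dicts, best first, with "conf" (0 to 1); they miss things now and then, are a little off and sometimes report something else, mostly with a low value. They report only what shows in the picture. A call takes as long as a camera call. They do not tell look-alikes from the thing itself.
- spotter.spot_in(camera, query): "at" ([row, column] as shares, 0 to 1, of the picture: columns of its width, rows of its height, amid what is visible of it).
- spotter.outline_of(camera, query): "region" (400x640 bool, what is visible of it) and "at" ([row, column] as shares, 0 to 1, of the picture: columns of its width, rows of its height, amid what is visible of it).
The state is a dict: "time_s": time; "joint_pos": joint angles; "qvel": joint speeds; "effort": joint torques, N m; "ee_pos": TCP position; "ee_rot": TCP orientation; "ft_force": force on the tool from outside, world axes, zero at the start; "moment": the same for the moment, N m; "opening": opening from 0.0 (shut) to 1.0 (fully open); "finger_force": force on a finger pad.
Only numpy, scipy, OpenCV 4.12 (cv2) and the standard library are available. Lean on these libraries where they do the work, as an engineer would, in place of code of your own. Each camera call takes 0.05 s, during which the arm holds its last target. There are 200 camera calls.

## Working session

There is one attempt and no reset: what is moved stays moved. The work goes in short steps, Python scripts to look and compute and a tool call to move; the robot and the scene stay as the last step left them, time stands still between calls to the robot, and variables do not carry over. Pictures are saved under pics/ and viewed, at most 14 in all, crops included, and the job is handed in when it is done.

Besides the shell and the picture viewer there is one more tool, called after ">>>" as a command line: name --pt "numbers of a row" for each row, then --argument value for the rest. drive_tool: Moves the arm, as the interface text tells. Its arguments: {"type":"object","properties":{"rows":{"type":"array","items":{"type":"array","items":{"type":"number"}}}},"required":["rows"]}

```bash
mkdir -p pics; ls; cat > h.py <<'E'
import numpy as np, cv2
from workcell import telemetry, eyes, job, spotter
def ray(m,u,v):
    d=np.array([(u-m['cx'])/m['fx'],(v-m['cy'])/m['fy']]); s=d.copy()
    for _ in range(20): s=d/(1+m['k1']*(s@s))
    r=np.array(m['orientation'])@np.array([s[0],-s[1],-1]); return np.array(m['xyz']),r
def atz(m,u,v,z):
    c,r=ray(m,u,v); return c+r*(z-c[2])/r[2]
def proj(m,p):
    q=np.array(m['orientation']).T@(np.array(p)-np.array(m['xyz'])); s=np.array([q[0],-q[1]])/-q[2]
    s=s*(1+m['k1']*(s@s)); return s[0]*m['fx']+m['cx'],s[1]*m['fy']+m['cy']
def save(n,im): cv2.imwrite('pics/'+n,cv2.cvtColor(im,cv2.COLOR_RGB2BGR))
E
python3 - <<'E'
from h import *
for c in ['scene','top']:
    save(c+'0.png',eyes.capture(c)); m=eyes.camera_model(c); print(c,m)
    for q in ['pillar_80','pillar_65','pillar_50','pillar_35','riser_10','riser_25','riser_40','riser_55','hex_pillar','square_block']:
        print(q,[(round(d['at'][1]*640),round(d['at'][0]*400),round(d['conf'],2)) for d in spotter.spot_in(c,q)])
o=telemetry.get_obs();print(o)
E
```

```text
pics
scene {'fx': 460.67314933911535, 'fy': 460.67314933911535, 'cx': 309.0948547502159, 'cy': 198.87136704792667, 'k1': -0.093343482718968, 'xyz': array([1.24819919, 0.37617962, 0.83384138]), 'orientation': array([[-0.42500949, -0.62869311,  0.65123875],
       [ 0.90517207, -0.29079617,  0.31000179],
       [-0.00551826,  0.72123683,  0.69266657]])}
pillar_80 [(433, 263, 0.96), (351, 253, 0.85), (238, 221, 0.79), (257, 169, 0.68), (210, 208, 0.68)]
pillar_65 [(433, 263, 0.96), (351, 253, 0.85), (238, 221, 0.79), (257, 169, 0.68), (210, 208, 0.68)]
pillar_50 [(433, 263, 0.96), (351, 253, 0.85), (238, 221, 0.79), (257, 169, 0.68), (210, 208, 0.68)]
pillar_35 [(433, 263, 0.96), (351, 253, 0.85), (238, 221, 0.79), (257, 169, 0.68), (210, 208, 0.68)]
riser_10 [(182, 178, 0.95), (423, 204, 0.95), (485, 205, 0.92), (269, 252, 0.8), (369, 201, 0.76)]
riser_25 [(182, 178, 0.95), (423, 204, 0.95), (485, 205, 0.92), (269, 252, 0.8), (369, 201, 0.76)]
riser_40 [(182, 178, 0.95), (423, 204, 0.95), (485, 205, 0.92), (269, 252, 0.8), (369, 201, 0.76)]
riser_55 [(182, 178, 0.95), (423, 204, 0.95),
[... 1329 characters left out ...]
9629367, -0.02000244]), 'qvel': array([-0.00051487,  0.00167443,  0.00125062,  0.00044833, -0.00010474,
       -0.00205141, -0.00035732]), 'effort': array([-1.85590957e-04, -5.63273835e+01,  1.22558322e+00, -1.93785363e+01,
        1.09283839e-02,  1.47127459e-03, -1.01432569e-07]), 'ee_pos': array([0.1757625 , 0.62580777, 0.23933113]), 'ee_rot': array([[-9.62734643e-01,  2.70447789e-01,  6.22044742e-06],
       [ 2.70447789e-01,  9.62734642e-01,  4.69699629e-05],
       [ 6.71428242e-06,  4.69019167e-05, -9.99999999e-01]]), 'ft_force': array([ 0.1761952 , -0.01085746,  0.80117288]), 'moment': array([-0.01106708,  0.02386917, -0.02317549]), 'finger_force': 0.0, 'opening': 0.9994591633888584}
```

View pics/top0.png

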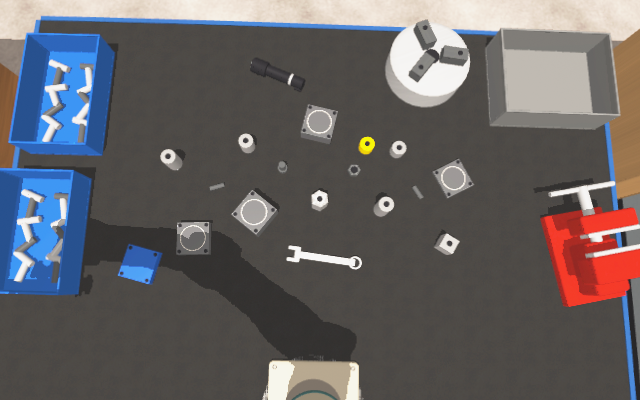

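View pics/scene0.png

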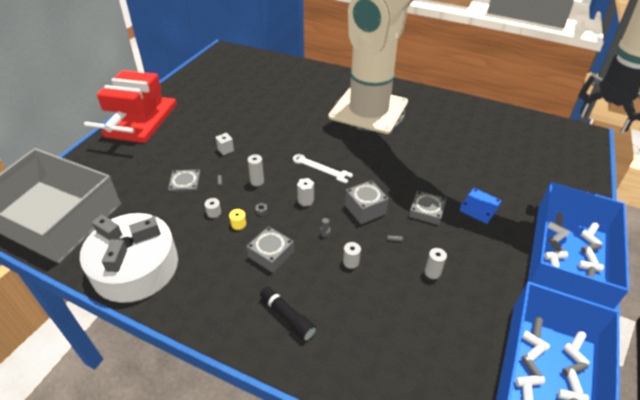

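The top view shows pillars at (168,157), (246,141), (399,148) and (384,205), and risers at (320,121), (254,212), (193,236) and (453,178). The blue riser is at (140,264), the yellow pillar at (367,145), the hex at (319,199) and the square block at (447,245). Next I fit sized silhouettes to the outlines in both cameras to get poses and heights.

```bash
cat > fit.py <<'E'
from h import *
from scipy.optimize import minimize
def sil(m,p,h,round_):
    if round_: a=np.linspace(0,2*np.pi,32); xy=.018*np.c_[np.cos(a),np.sin(a)]
    else:
        c,s=np.cos(p[2]),np.sin(p[2]); xy=.038*np.array([[1,1],[1,-1],[-1,-1],[-1,1]])@np.array([[c,s],[-s,c]])
    P=[proj(m,[p[0]+x,p[1]+y,z]) for z in (0,h) for x,y in xy]
    hull=cv2.convexHull((np.array(P)*8*4).astype(np.int32)) 
    im=np.zeros((1600,2560),np.uint8); cv2.fillPoly(im,[hull],1,shift=3); return im
def up(r): return cv2.resize(r.astype(np.uint8),None,fx=4,fy=4,interpolation=0)
if __name__=='__main__':
    ms={c:eyes.camera_model(c) for c in ('scene','top')}
    for c in ms: eyes.capture(c)
    for q,rd,hs in [('pillar_80',1,(.08,.065,.05,.035)),('riser_10',0,(.01,.025,.04,.055))]:
        S={c:spotter.outline_of(c,q) for c in ms}
        for d in S['scene']:
            u,v=d['at'][1]*640,d['at'][0]*400; best=[]
            g=atz(ms['scene'],u,v,.02)
            tops=[(np.hypot(*(np.array(proj(ms['top'],[g[0],g[1],.02]))-[e['at'][1]*640,e['at'][0]*400])),e) for e in S['top']]
            tops=[t for t in tops if t[0]<20]; M=[('scene',up(d['region']))]
            if tops: M.append(('top',up(min(tops,key=lambda t:t[0])[1]['region'])))
            for h in hs:
                def cost(p):
                    return sum(1-(s&k).sum()/(s|k).sum() for n,k in M for s in [sil(ms[n],p,h,rd)])/len(M)
                for yaw in ([0] if rd else [0,.5,1.]):
                    g=atz(ms['scene'],u,v,h/2); x0=np.r_[g[:2],yaw][:2 if rd else 3]
                    sx=np.vstack([x0]+[x0+e for e in np.diag([.006,.006,.3][:len(x0)])])
                    r=minimize(cost,x0,method='Nelder-Mead',options=dict(initial_simplex=sx,maxfev=60,xatol=3e-4,fatol=1e-3))
                    best.append((round(r.fun,3),h,r.x.round(4)))
            best.sort(key=lambda b:b[0]); seen={}
            for b in best: seen.setdefault(b[1],b)
            print(q[:6],round(u),round(v),len(M),*[f'{b[1]}:{b[0]}:{b[2]}' for b in list(seen.values())[:3]])
E
python3 fit.py
```

```text
pillar 256 170 2 0.08:0.099:[ 0.4608 -0.1543] 0.065:0.174:[ 0.4619 -0.1561] 0.05:0.276:[ 0.4623 -0.1564]
pillar 349 253 2 0.05:0.096:[0.613 0.178] 0.065:0.205:[0.6131 0.1777] 0.035:0.205:[0.6153 0.1781]
pillar 215 210 2 0.035:0.181:[ 0.6122 -0.1944] 0.05:0.317:[ 0.6122 -0.1943] 0.065:0.418:[ 0.6127 -0.1946]
pillar 433 265 2 0.065:0.092:[0.5638 0.3572] 0.05:0.153:[0.5651 0.3585] 0.08:0.208:[0.565  0.3577]
pillar 238 219 2 0.035:0.094:[ 0.6192 -0.1176] 0.05:0.227:[ 0.6182 -0.1171] 0.065:0.337:[ 0.6183 -0.117 ]
riser_ 426 205 2 0.025:0.043:[0.3774 0.2942 1.6115] 0.04:0.129:[0.3774 0.2941 0.0606] 0.01:0.133:[0.3775 0.2957 0.0276]
riser_ 480 206 2 0.025:0.059:[ 0.3129  0.4161 -0.2546] 0.01:0.127:[ 0.312   0.4172 -0.2426] 0.04:0.163:[ 0.3142  0.4163 -0.2371]
riser_ 184 179 2 0.01:0.074:[ 0.5452 -0.3368  0.4822] 0.025:0.199:[ 0.5438 -0.3345  0.5241] 0.04:0.298:[ 0.5438 -0.3351  0.5538]
riser_ 270 249 2 0.04:0.048:[0.6701 0.0025 1.3566] 0.055:0.125:[0.669  0.002  1.3463] 0.025:0.14:[ 0.6701  0.0013 -0.2137]
riser_ 366 200 2 0.055:0.067:[ 0.4397  0.1481 -0.6565] 0.04:0.118:[0.4399 0.1487 0.9195] 0.025:0.211:[0.4399 0.1484 0.9032]
```

Every pillar and riser height fits clearly: pillar 80 → riser 10, 65 → 25, 50 → 40, 35 → 55. First I turn the tool so that it closes along world x.

>>> drive_tool --pt "0 0 0 0.144 0" --pt "0 0 0 0.144 0" --pt "0 0 0 0.144 0" --pt "0 0 0 0.144 0" --pt "0 0 0 0.144 0" --pt "0 0 0 0.144 0" --pt "0 0 0 0.144 0" --pt "0 0 0 0.144 0" --pt "0 0 0 0.144 0" --pt "-2.5 3.5 0 0 0" --pt "-2.5 3.5 0 0 0" --pt "-2.5 3.5 0 0 0"

```text
time_s: 2.6
ee_pos: [0.2815, 0.5503, 0.2393]
ee_rot: [[-0.003, 1.0, 0.0], [1.0, 0.003, 0.0], [0.0, 0.0, -1.0]]
ft_force: [0.5, 0.5, 0.6]
opening: 0.999
finger_force: 0.0
```

>>> drive_tool --pt "-2.5 3.5 0 0 0" --pt "-2.5 3.5 0 0 0" --pt "-2.5 3.5 0 0 0" --pt "-2.5 3.5 0 0 0" --pt "-2.5 3.5 0 0 0" --pt "-2.5 3.5 0 0 0" --pt "-2.5 3.5 0 0 0" --pt "0 0 0 0 0"

```text
time_s: 3.4
ee_pos: [0.5325, 0.369, 0.2398]
ee_rot: [[0.01, 1.0, 0.005], [1.0, -0.01, -0.004], [-0.004, 0.005, -1.0]]
ft_force: [0.4, -0.8, 0.2]
opening: 0.999
finger_force: 0.0
```

>>> drive_tool --pt "-1.2 3.1 3 0 0" --pt "0 0 4 0 0" --pt "0 0 0 0 0"

```text
time_s: 3.7
ee_pos: [0.5536, 0.3621, 0.164]
ee_rot: [[0.0, 1.0, -0.009], [1.0, -0.0, -0.006], [-0.006, -0.009, -1.0]]
ft_force: [-1.7, -0.4, -1.3]
opening: 1.002
finger_force: 0.0
```

```bash
cat > w.py <<'E'
from h import *
import sys
m=eyes.camera_model('wrist'); im=eyes.capture('wrist'); 
q,h=sys.argv[1],float(sys.argv[2])
for d in spotter.outline_of('wrist',q)[:6]:
    ys,xs=np.nonzero(d['region']); u,v=d['at'][1]*640,d['at'][0]*400
    print(round(d['conf'],2),round(u),round(v),d['region'].sum(),'top',atz(m,u,v,h).round(4),'mid',atz(m,u,v,h/2).round(4))
print(telemetry.get_obs()['ee_pos'],m['xyz'])
if len(sys.argv)>3: save(sys.argv[3],im)
E
python3 w.py pillar_65 .065 w1.png
```

```text
0.85 381 345 476 top [0.6062 0.2375 0.065 ] mid [0.6131 0.2102 0.0325]
0.68 336 207 2111 top [0.5645 0.3653 0.065 ] mid [0.5657 0.3558 0.0325]
[0.55599108 0.36487041 0.16919482] [0.55613587 0.43353266 0.29875227]
```

View pics/w1.png

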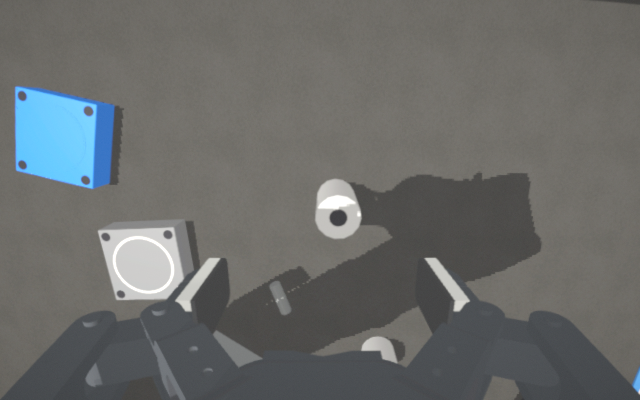

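The wrist view shows the pillar's bore at (338,217) and the riser 25 circle at (143,265), with the pillar between the open fingers.

```bash
python3 - <<'E'
from h import *
m=eyes.camera_model('wrist'); print(atz(m,338,217,.065),atz(m,143,265,.025),telemetry.get_obs()['ee_pos'])
E
```

```text
[0.56967211 0.358776   0.065     ] [0.38040423 0.29552614 0.025     ] [0.55599108 0.36487041 0.16919482]
```

>>> drive_tool --pt "-0.7 1.0 0 0 0" --pt "0 0 4 0 0" --pt "0 0 4 0 0" --pt "0 0 3 0 0" --pt "0 0 2.9 0 0" --pt "0 0 0 0 0" --pt "0 0 0 0 0" --pt "0 0 0 0 0"

```text
time_s: 4.6
ee_pos: [0.569, 0.3581, 0.0331]
ee_rot: [[-0.001, 1.0, 0.004], [1.0, 0.001, 0.002], [0.002, 0.004, -1.0]]
ft_force: [-0.1, -0.4, 0.9]
opening: 1.0
finger_force: 0.0
```

>>> drive_tool --pt "0 0 0 0 255" --pt "0 0 0 0 255" --pt "0 0 0 0 255" --pt "0 0 0 0 255" --pt "0 0 0 0 255" --pt "0 0 0 0 255" --pt "0 0 0 0 255" --pt "0 0 0 0 255" --pt "0 0 0 0 255" --pt "0 0 0 0 255"

```text
time_s: 5.6
ee_pos: [0.5667, 0.3575, 0.0311]
ee_rot: [[-0.001, 1.0, -0.0], [1.0, 0.001, 0.0], [0.0, -0.0, -1.0]]
ft_force: [-1.7, 0.1, 4.2]
opening: 0.405
finger_force: 59.4
```

>>> drive_tool --pt "0 0 -1 0 255" --pt "0 0 -3 0 255" --pt "0 0 -3 0 255" --pt "0 0 -3 0 255" --pt "-1 -3 0 0 255" --pt "-1 -3 0 0 255" --pt "-1 -3 0 0 255" --pt "-1 -3 0 0 255" --pt "-1 -3 0 0 255" --pt "-1.2 -3.7 0 0 255" --pt "0 0 0 0 255" --pt "0 0 0 0 255"

```text
time_s: 6.8
ee_pos: [0.3794, 0.295, 0.1307]
ee_rot: [[-0.002, 1.0, -0.0], [1.0, 0.002, 0.0], [0.0, -0.0, -1.0]]
ft_force: [0.9, 0.5, -3.7]
opening: 0.406
finger_force: 61.3
```

>>> drive_tool --pt "0 0 0 0 255" --pt "0 0 0 0 255" --pt "0 0 0 0 255"

```text
time_s: 7.1
ee_pos: [0.3809, 0.2952, 0.1303]
ee_rot: [[-0.001, 1.0, 0.001], [1.0, 0.001, 0.0], [0.0, 0.001, -1.0]]
ft_force: [-0.4, 0.3, -3.4]
opening: 0.406
finger_force: 61.3
```

>>> drive_tool --pt "0 -0.2 2.5 0 255" --pt "0 0 2.5 0 255" --pt "0 0 1.5 0 255" --pt "0 0 0.5 0 255" --pt "0 0 0.2 0 255" --pt "0 0 0.1 0 255" --pt "0 0 0 0 255" --pt "0 0 0 0 255"

```text
time_s: 7.9
ee_pos: [0.3784, 0.2953, 0.0579]
ee_rot: [[-0.001, 1.0, 0.001], [1.0, 0.001, 0.001], [0.001, 0.001, -1.0]]
ft_force: [0.2, -0.1, -3.6]
opening: 0.413
finger_force: 61.2
```

```bash
python3 - <<'E'
from h import *
m=eyes.camera_model('wrist'); save('w2.png',eyes.capture('wrist')); m2=eyes.camera_model('scene'); a=eyes.capture('scene')
u,v=map(int,proj(m2,[.378,.295,.05])); save('s2.png',cv2.resize(a[v-60:v+60,u-80:u+80],(640,480)))
E
```

```text
(no output)
```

View pics/w2.png

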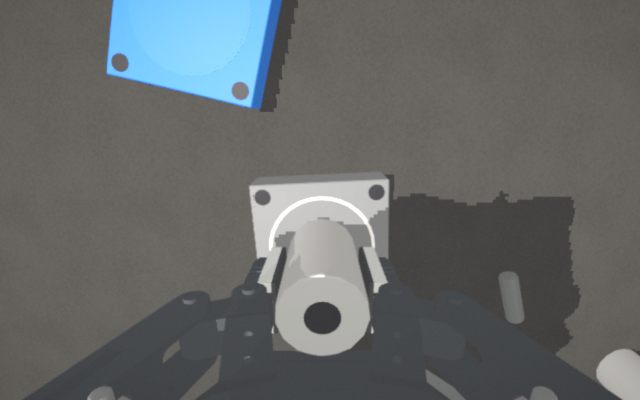

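The pillar sits over the scribed circle, which shows centred at column 321. I lower the last couple of millimetres until contact.

>>> drive_tool --pt "0 0 0.1 0 255" --pt "0 0 0.1 0 255" --pt "0 0 0 0 255" --pt "0 0 0 0 255"

```text
time_s: 8.4
ee_pos: [0.3782, 0.2952, 0.056]
ee_rot: [[-0.001, 1.0, 0.0], [1.0, 0.001, 0.001], [0.001, 0.0, -1.0]]
ft_force: [-0.9, -0.4, 5.1]
opening: 0.409
finger_force: 62.2
```

>>> drive_tool --pt "0 0 0 0 120" --pt "0 0 0 0 90" --pt "0 0 0 0 0" --pt "0 0 0 0 0" --pt "0 0 0 0 0" --pt "0 0 0 0 0" --pt "0 0 0 0 0" --pt "0 0 -2 0 0" --pt "0 0 -4 0 0" --pt "0 0 -4 0 0" --pt "0 0 -2 0 0"

```text
time_s: 9.5
ee_pos: [0.3791, 0.2955, 0.178]
ee_rot: [[-0.001, 1.0, 0.003], [1.0, 0.001, 0.002], [0.002, 0.003, -1.0]]
ft_force: [0.7, 0.5, 0.4]
opening: 1.004
finger_force: 0.0
```

>>> drive_tool --pt "-2 4 0 0 0" --pt "-2 4 0 0 0" --pt "-2 4 0 0 0" --pt "-2 4 0 0 0" --pt "-2 4 0 0 0" --pt "-1.7 3.5 0 0 0" --pt "0 0 0 0 0" --pt "0 0 0 0 0" --pt "0 0 0 0 0"

```text
time_s: 10.4
ee_pos: [0.6117, 0.1793, 0.1748]
ee_rot: [[-0.002, 1.0, -0.002], [1.0, 0.002, 0.001], [0.001, -0.002, -1.0]]
ft_force: [0.1, 0.0, -0.7]
opening: 1.002
finger_force: 0.0
```

```bash
python3 w.py pillar_50 .05 w3.png
```

```text
0.67 31 63 3252 top [0.3793 0.2952 0.05  ] mid [0.3568 0.2996 0.025 ]
0.65 321 199 1622 top [0.6121 0.1827 0.05  ] mid [0.612  0.1762 0.025 ]
[0.61180182 0.17962879 0.17519122] [0.61307519 0.24987067 0.31001354]
```

View pics/w3.png

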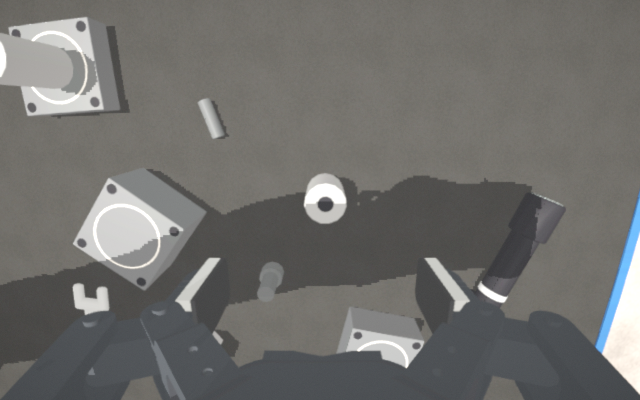

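The 65 pillar stands on its riser at the upper left. The 50 pillar's bore is at (325,204), in agreement with the fit. Grasping it now.

>>> drive_tool --pt "-0.1 0.1 3 0 0" --pt "0 0 4 0 0" --pt "0 0 4 0 0" --pt "0 0 2.5 0 0" --pt "0 0 1.5 0 0" --pt "0 0 0 0 0" --pt "0 0 0 0 0" --pt "0 0 0 0 0"

```text
time_s: 11.3
ee_pos: [0.6155, 0.1777, 0.0271]
ee_rot: [[-0.001, 1.0, 0.003], [1.0, 0.001, 0.001], [0.001, 0.003, -1.0]]
ft_force: [-0.1, 1.0, -0.3]
opening: 0.999
finger_force: 0.0
```

>>> drive_tool --pt "0 0 0 0 255" --pt "0 0 0 0 255" --pt "0 0 0 0 255" --pt "0 0 0 0 255" --pt "0 0 0 0 255" --pt "0 0 0 0 255" --pt "0 0 0 0 255" --pt "0 0 0 0 255" --pt "0 0 0 0 255"

```text
time_s: 12.2
ee_pos: [0.6144, 0.1773, 0.026]
ee_rot: [[-0.001, 1.0, 0.0], [1.0, 0.001, 0.0], [0.0, 0.0, -1.0]]
ft_force: [-1.5, 0.3, 6.2]
opening: 0.406
finger_force: 59.7
```

>>> drive_tool --pt "0 0 -1 0 255" --pt "0 0 -3 0 255" --pt "0 0 -3 0 255" --pt "0 0 -3 0 255" --pt "-3.5 1.1 0 0 255" --pt "-3.5 1.1 0 0 255" --pt "-3.5 1.1 0 0 255" --pt "-3.5 1.1 0 0 255" --pt "-3.5 1.2 0 0 255" --pt "0 0 0 0 255" --pt "0 0 0 0 255" --pt "0 0 0 0 255"

```text
time_s: 13.4
ee_pos: [0.6697, 0.0039, 0.1249]
ee_rot: [[-0.002, 1.0, -0.001], [1.0, 0.002, 0.001], [0.001, -0.001, -1.0]]
ft_force: [-0.1, 0.4, -3.2]
opening: 0.404
finger_force: 60.4
```

```bash
python3 w.py riser_40 .04 w4.png
```

```text
0.96 324 194 7535 top [0.6723 0.0212 0.04  ] mid [0.6725 0.0163 0.02  ]
0.71 34 38 6382 top [0.4788 0.1285 0.04  ] mid [0.4614 0.1335 0.02  ]
[0.66988243 0.0043972  0.1250696 ] [0.67094083 0.07438401 0.2601265 ]
```

View pics/w4.png

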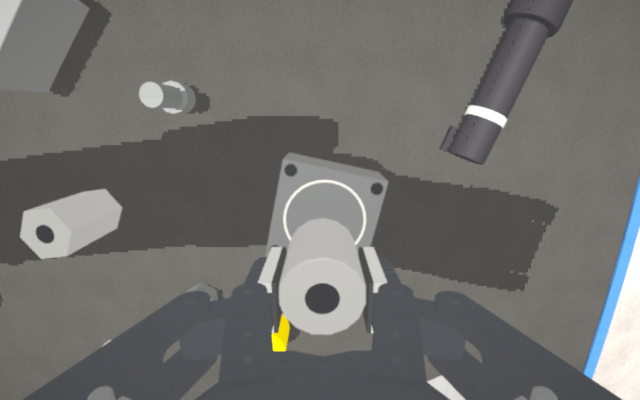

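The riser 40 circle is centred at about (324,219), directly under the held pillar. Lowering it.

>>> drive_tool --pt "0 0.1 2.5 0 255" --pt "0 0 2 0 255" --pt "0 0 0.9 0 255" --pt "0 0 0.2 0 255" --pt "0 0 0.1 0 255" --pt "0 0 0.1 0 255" --pt "0 0 0 0 255" --pt "0 0 0 0 255"

```text
time_s: 14.3
ee_pos: [0.6718, 0.0023, 0.068]
ee_rot: [[-0.001, 1.0, 0.001], [1.0, 0.001, 0.0], [0.0, 0.001, -1.0]]
ft_force: [0.4, -0.6, -2.8]
opening: 0.401
finger_force: 60.4
```

>>> drive_tool --pt "0 0 0.1 0 255" --pt "0 0 0.1 0 255" --pt "0 0 0 0 255" --pt "0 0 0 0 255"

```text
time_s: 14.7
ee_pos: [0.6716, 0.0022, 0.066]
ee_rot: [[-0.001, 1.0, 0.001], [1.0, 0.001, 0.0], [0.0, 0.001, -1.0]]
ft_force: [-1.4, -0.1, 3.3]
opening: 0.403
finger_force: 61.0
```

>>> drive_tool --pt "0 0 0 0 120" --pt "0 0 0 0 90" --pt "0 0 0 0 0" --pt "0 0 0 0 0" --pt "0 0 0 0 0" --pt "0 0 0 0 0" --pt "0 0 0 0 0" --pt "0 0 -2 0 0" --pt "0 0 -4 0 0" --pt "0 0 -3 0 0" --pt "0 0 -2 0 0"

```text
time_s: 15.8
ee_pos: [0.6724, 0.0021, 0.178]
ee_rot: [[-0.001, 1.0, 0.003], [1.0, 0.001, -0.0], [-0.0, 0.003, -1.0]]
ft_force: [0.2, -1.2, 1.1]
opening: 0.999
finger_force: 0.0
```

>>> drive_tool --pt "-3.3 -1 0 0 0" --pt "-3.3 -1 0 0 0" --pt "-3.3 -1 0 0 0" --pt "-3.3 -1 0 0 0" --pt "-3.2 -1 0 0 0" --pt "-3.2 -1 0 0 0" --pt "0 0 0 0 0" --pt "0 0 0 0 0" --pt "0 0 0 0 0"

```text
time_s: 16.7
ee_pos: [0.612, -0.1922, 0.1752]
ee_rot: [[-0.003, 1.0, 0.0], [1.0, 0.003, 0.001], [0.001, 0.0, -1.0]]
ft_force: [-0.6, 0.5, -1.3]
opening: 1.001
finger_force: 0.0
```

```bash
python3 w.py pillar_35 .035 w5.png
```

```text
0.66 322 200 1366 top [ 0.6137 -0.1938  0.035 ] mid [ 0.6138 -0.1984  0.0175]
0.58 139 160 3508 top [ 0.4515 -0.1576  0.035 ] mid [ 0.4412 -0.1599  0.0175]
[ 0.61216546 -0.19185719  0.1751588 ] [ 0.61306417 -0.12164227  0.31039292]
```

View pics/w5.png

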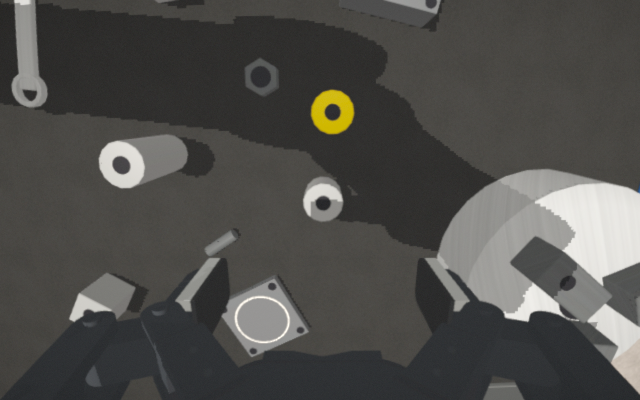

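The 35 pillar's bore is at (323,203), between the fingers. The yellow look-alike at (332,112) and the chuck are both clear of them.

>>> drive_tool --pt "-0.3 0.1 3 0 0" --pt "0 0 4 0 0" --pt "0 0 4 0 0" --pt "0 0 3 0 0" --pt "0 0 1.9 0 0" --pt "0 0 0 0 0" --pt "0 0 0 0 0" --pt "0 0 0 0 0"

```text
time_s: 17.6
ee_pos: [0.6138, -0.1968, 0.0178]
ee_rot: [[-0.002, 1.0, 0.002], [1.0, 0.002, -0.001], [-0.001, 0.002, -1.0]]
ft_force: [-0.4, -0.7, -0.1]
opening: 1.003
finger_force: 0.0
```

>>> drive_tool --pt "0 0 0 0 255" --pt "0 0 0 0 255" --pt "0 0 0 0 255" --pt "0 0 0 0 255" --pt "0 0 0 0 255" --pt "0 0 0 0 255" --pt "0 0 0 0 255" --pt "0 0 0 0 255" --pt "0 0 0 0 255"

```text
time_s: 18.5
ee_pos: [0.613, -0.1969, 0.0171]
ee_rot: [[-0.001, 1.0, 0.001], [1.0, 0.001, -0.0], [-0.0, 0.001, -1.0]]
ft_force: [-0.7, 0.8, 6.0]
opening: 0.404
finger_force: 59.7
```

>>> drive_tool --pt "0 0 -1 0 255" --pt "0 0 -3 0 255" --pt "0 0 -4 0 255" --pt "0 0 -4 0 255" --pt "0 0 -1 0 255" --pt "3.5 -1.7 0 0 255" --pt "3.5 -1.7 0 0 255" --pt "3.5 -1.7 0 0 255" --pt "3.5 -1.7 0 0 255" --pt "3.5 -1.7 0 0 255" --pt "3.5 -1.7 0 0 255"

```text
time_s: 19.6
ee_pos: [0.5086, 0.0144, 0.1456]
ee_rot: [[-0.001, 1.0, -0.002], [1.0, 0.001, -0.0], [0.0, -0.002, -1.0]]
ft_force: [1.0, 0.8, -3.4]
opening: 0.402
finger_force: 60.4
```

>>> drive_tool --pt "3.5 -1.8 0 0 255" --pt "3.5 -1.8 0 0 255" --pt "3.5 -1.8 0 0 255" --pt "3 -1.7 0 0 255" --pt "0 0 0 0 255" --pt "0 0 0 0 255" --pt "0 0 0 0 255"

```text
time_s: 20.3
ee_pos: [0.4395, 0.147, 0.1461]
ee_rot: [[0.0, 1.0, 0.0], [1.0, -0.0, -0.001], [-0.001, 0.0, -1.0]]
ft_force: [-0.5, -0.0, -2.7]
opening: 0.402
finger_force: 60.4
```

```bash
python3 w.py riser_55 .055 w6.png
```

```text
0.93 321 201 8188 top [0.4398 0.1576 0.055 ] mid [0.4397 0.1502 0.0275]
0.69 247 41 5460 top [0.3913 0.2659 0.055 ] mid [0.3853 0.2718 0.0275]
0.61 556 323 3891 top [0.6437 0.0478 0.055 ] mid [0.6684 0.0272 0.0275]
[0.43973974 0.14673943 0.14621947] [0.44074475 0.21781146 0.28119036]
```

View pics/w6.png

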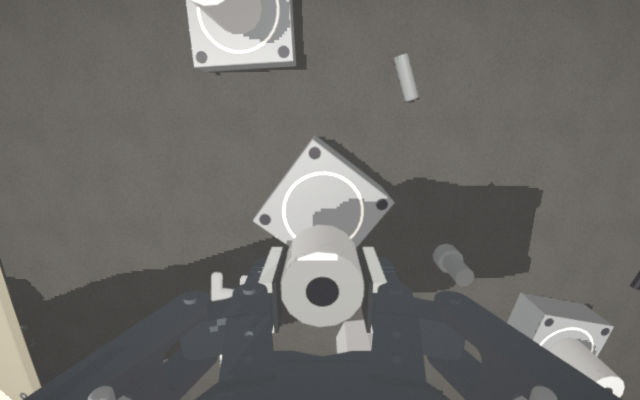

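The riser 55 circle is centred at (323,212), aligned with the held pillar. Lowering it.

>>> drive_tool --pt "0.1 0.1 3 0 255" --pt "0 0 2.5 0 255" --pt "0 0 1.2 0 255" --pt "0 0 0.3 0 255" --pt "0 0 0.2 0 255" --pt "0 0 0.1 0 255" --pt "0 0 0 0 255" --pt "0 0 0 0 255"

```text
time_s: 21.2
ee_pos: [0.4406, 0.1492, 0.0739]
ee_rot: [[-0.001, 1.0, 0.001], [1.0, 0.001, 0.0], [0.0, 0.001, -1.0]]
ft_force: [-0.8, 0.1, -2.5]
opening: 0.404
finger_force: 60.5
```

>>> drive_tool --pt "0 0 0.1 0 255" --pt "0 0 0.1 0 255" --pt "0 0 0 0 255" --pt "0 0 0 0 255"

```text
time_s: 21.6
ee_pos: [0.4404, 0.1493, 0.0721]
ee_rot: [[-0.001, 1.0, 0.001], [1.0, 0.001, 0.001], [0.001, 0.001, -1.0]]
ft_force: [-1.7, -0.5, 6.4]
opening: 0.403
finger_force: 61.7
```

>>> drive_tool --pt "0 0 0 0 120" --pt "0 0 0 0 90" --pt "0 0 0 0 0" --pt "0 0 0 0 0" --pt "0 0 0 0 0" --pt "0 0 0 0 0" --pt "0 0 0 0 0" --pt "0 0 -2 0 0" --pt "0 0 -4 0 0" --pt "0 0 -4 0 0" --pt "0 0 -2 0 0"

```text
time_s: 22.7
ee_pos: [0.4413, 0.1492, 0.194]
ee_rot: [[-0.001, 1.0, 0.004], [1.0, 0.001, 0.001], [0.001, 0.004, -1.0]]
ft_force: [0.4, 1.2, -0.2]
opening: 1.0
finger_force: 0.0
```

>>> drive_tool --pt "-4 0.3 0 0 0" --pt "-4 0.3 0 0 0" --pt "-4 0.3 0 0 0" --pt "-4 0.3 0 0 0" --pt "-4 0.3 0 0 0" --pt "-4 0.3 0 0 0" --pt "-4 0.2 0 0 0" --pt "-2.2 0.1 0 0 0" --pt "0 0 0 0 0" --pt "0 0 0 0 0" --pt "0 0 0 0 0"

```text
time_s: 23.8
ee_pos: [0.4614, -0.1513, 0.1911]
ee_rot: [[-0.003, 1.0, -0.001], [1.0, 0.003, 0.001], [0.001, -0.001, -1.0]]
ft_force: [-0.1, 0.3, 0.2]
opening: 1.002
finger_force: 0.0
```

```bash
python3 w.py pillar_80 .08 w7.png
```

```text
0.77 588 17 2742 top [ 0.656  -0.0066  0.08  ] mid [0.6874 0.0054 0.04  ]
0.68 486 157 1612 top [ 0.5906 -0.1098  0.08  ] mid [ 0.6114 -0.1145  0.04  ]
[ 0.46155743 -0.15130919  0.19119585] [ 0.4624591  -0.08080854  0.32629934]
```

View pics/w7.png

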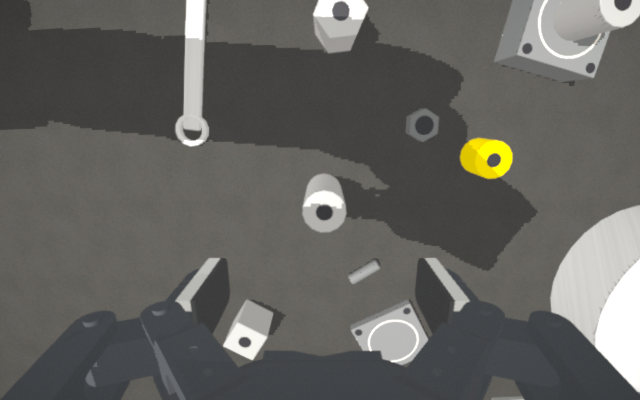

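The 80 pillar's bore is at (324,211), midway between the fingers. Grasping it.

>>> drive_tool --pt "-0.3 0 3 0 0" --pt "0 0 4 0 0" --pt "0 0 4 0 0" --pt "0 0 3 0 0" --pt "0 0 1.5 0 0" --pt "0 0 0 0 0" --pt "0 0 0 0 0" --pt "0 0 0 0 0"

```text
time_s: 24.7
ee_pos: [0.4623, -0.1558, 0.0373]
ee_rot: [[-0.002, 1.0, 0.002], [1.0, 0.002, -0.001], [-0.001, 0.002, -1.0]]
ft_force: [0.3, 0.5, -0.2]
opening: 0.996
finger_force: 0.0
```

>>> drive_tool --pt "0 0 0 0 255" --pt "0 0 0 0 255" --pt "0 0 0 0 255" --pt "0 0 0 0 255" --pt "0 0 0 0 255" --pt "0 0 0 0 255" --pt "0 0 0 0 255" --pt "0 0 0 0 255" --pt "0 0 0 0 255"

```text
time_s: 25.6
ee_pos: [0.4622, -0.156, 0.0369]
ee_rot: [[-0.001, 1.0, 0.001], [1.0, 0.001, -0.0], [-0.0, 0.001, -1.0]]
ft_force: [-0.1, 0.6, 4.6]
opening: 0.415
finger_force: 59.0
```

>>> drive_tool --pt "0 0 -1 0 255" --pt "0 0 -3 0 255" --pt "0 0 -4 0 255" --pt "-3.6 1.7 0 0 255" --pt "-3.6 1.7 0 0 255" --pt "-3.6 1.7 0 0 255" --pt "-3.6 1.6 0 0 255" --pt "-3.6 1.6 0 0 255" --pt "0 0 0 0 255" --pt "0 0 0 0 255" --pt "0 0 0 0 255"

```text
time_s: 26.7
ee_pos: [0.5436, -0.3339, 0.1156]
ee_rot: [[-0.002, 1.0, -0.002], [1.0, 0.002, 0.003], [0.003, -0.002, -1.0]]
ft_force: [-0.3, 0.4, -5.2]
opening: 0.404
finger_force: 61.4
```

```bash
python3 w.py riser_10 .01 w8.png
```

```text
0.78 329 196 6383 top [ 0.5502 -0.3231  0.01  ] mid [ 0.5503 -0.3243  0.005 ]
[ 0.54423735 -0.33392303  0.11596366] [ 0.54504274 -0.26357126  0.25084842]
```

View pics/w8.png

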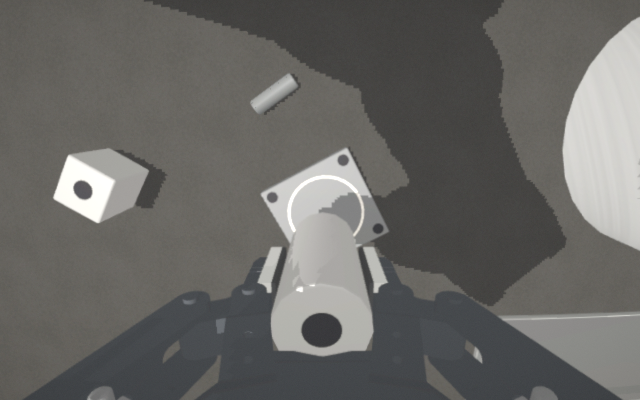

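The riser 10 circle is centred at about (325,212), under the pillar, with the square block and the tray clear. Lowering it.

>>> drive_tool --pt "-0.2 0.1 2.5 0 255" --pt "0 0 2.5 0 255" --pt "0 0 1.2 0 255" --pt "0 0 0.3 0 255" --pt "0 0 0.1 0 255" --pt "0 0 0.1 0 255" --pt "0 0 0 0 255" --pt "0 0 0 0 255"

```text
time_s: 27.6
ee_pos: [0.5461, -0.3381, 0.0501]
ee_rot: [[-0.001, 1.0, 0.001], [1.0, 0.001, -0.001], [-0.001, 0.001, -1.0]]
ft_force: [-0.4, 0.2, -5.8]
opening: 0.407
finger_force: 61.7
```

>>> drive_tool --pt "0.1 0 0.1 0 255" --pt "0 0 0.1 0 255" --pt "0 0 0.1 0 255" --pt "0 0 0 0 255" --pt "0 0 0 0 255"

```text
time_s: 28.1
ee_pos: [0.5458, -0.3368, 0.047]
ee_rot: [[-0.001, 1.0, 0.0], [1.0, 0.001, 0.0], [0.0, 0.0, -1.0]]
ft_force: [-1.0, 1.9, 5.0]
opening: 0.408
finger_force: 62.4
```

>>> drive_tool --pt "0 0 0 0 120" --pt "0 0 0 0 90" --pt "0 0 0 0 0" --pt "0 0 0 0 0" --pt "0 0 0 0 0" --pt "0 0 0 0 0" --pt "0 0 0 0 0" --pt "0 0 -2 0 0" --pt "0 0 -4 0 0" --pt "0 0 -4 0 0" --pt "0 0 -4 0 0" --pt "0 0 -3 0 0"

```text
time_s: 29.3
ee_pos: [0.5461, -0.3374, 0.2191]
ee_rot: [[-0.001, 1.0, 0.002], [1.0, 0.001, -0.001], [-0.001, 0.002, -1.0]]
ft_force: [0.7, 0.0, 0.5]
opening: 1.0
finger_force: 0.0
```

>>> drive_tool --pt "4 -1 0 0 0" --pt "4 -1 0 0 0" --pt "4 -1 0 0 0" --pt "0 0 0 0 0" --pt "0 0 0 0 0" --pt "0 0 0 0 0"

```text
time_s: 29.9
ee_pos: [0.5158, -0.2183, 0.2166]
ee_rot: [[0.0, 1.0, 0.001], [1.0, -0.0, -0.001], [-0.001, 0.001, -1.0]]
ft_force: [-0.2, 0.2, -0.3]
opening: 1.004
finger_force: 0.0
```

```bash
python3 - <<'E'
from h import *
a=eyes.capture('scene'); b=eyes.capture('top')
save('f.png',cv2.resize(a[120:320,140:480],(800,470))); save('ft.png',cv2.resize(b[80:300,120:500],(800,463)))
for c in('scene','top'): print(c,[(round(d['at'][1]*640),round(d['at'][0]*400)) for d in spotter.spot_in(c,'pillar_80')])
E
```

```text
scene [(272, 236), (431, 193), (369, 189), (239, 219), (181, 165)]
top [(191, 236), (251, 214), (363, 144), (319, 117)]
```

View pics/f.png

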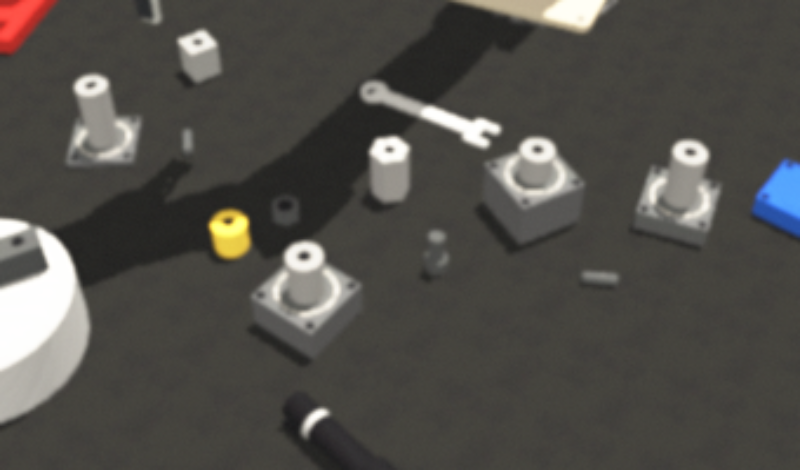

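View pics/ft.png

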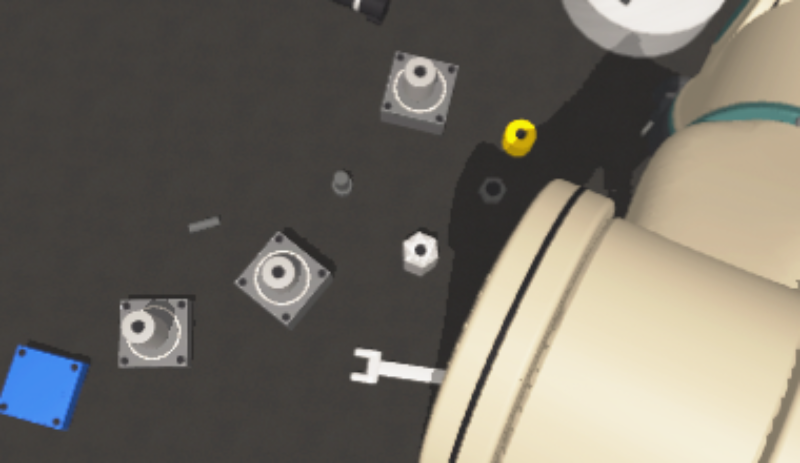

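All four pillars stand upright inside their circles. The hex pillar at (390,168) in the scene crop and the square block at (199,56) have not moved. Handing in.

```bash
python3 -c "
from workcell import job; print(job.finish_job())"
```

```text
the job is handed in; nothing more can be done
None
```

All four round pillars stand upright inside the circles on their matching risers (80 on 10, 65 on 25, 50 on 40, 35 on 55), the hexagonal pillar and square block were left untouched, and the job was handed in at about 30 s.

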